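# Load a filter cassette into the bench screw press and clamp it

## Robot

A 6-joint arm with a two-finger parallel gripper is mounted at the origin on the work surface. World frame = base frame: x ahead of the robot, y to its left, z up, the work surface at z = 0. Lengths are in m, angles in rad, forces in N, time in s.
With the tool pointing down it reaches from about 0.35 to 0.775 m from the base axis. Payload 7.3 kg.
Tool frame: the origin (TCP) lies at the centre of the arm's flange, where the gripper is bolted on; the fingertips stand 178 mm ahead of it and the grasp point (between the pads) lies 159 mm ahead of it; z points along the fingers, y is the line along which they close (so a half turn about z gives the same grasp; the last joint's range is limited). The gripper opens to 92 mm and grips with 3 to 60 N. Pads are 19 mm wide; open, the fingers measure 130 mm over their backs; the gripper's body (75 mm by 190 mm) begins 47 mm behind the grasp point.
Start: joints at [0.995, 0.342, 1.524, -0, 1.275, -0.146], TCP at [0.219, 0.477, 0.405] pointing down, gripper open.
Joint ranges: [-2.53, 2.53], [-0.77, 2.02], [0.04, 2.7], [-1, 4.14], [0.28, 2.66], [-3.11, 3.11]. Speed limits (rad/s): [2.57, 2.57, 3.14, 3.14, 3.14, 3.14].

## Interface

Orientations are given as [roll, pitch, yaw] about the fixed x, y, z axes, in that order (R = Rz(yaw) Ry(pitch) Rx(roll)).
In Python, from cell import robot gives the robot as it stands.
- The arm moves only by the shell command python3 drive.py 'ROWS' [OPENING] [FORCE]. ROWS is a JSON list of rows, 1 to 8 of them, each an object with the fields tx, ty, tz (the shift in fractions of the full range, 1 being 0.4 m), drx, dry, drz (a rotation vector in shares of 4 rad (1.0 is 4 rad)); a field left out counts as zero; each row shifts and turns the commanded pose from where the row before left it, along the tool's axes as they then stand; what a row does not reach is not made up. A row lasts 1/12 s, in which the tool goes at most 0.0417 m and 0.125 rad, less where a joint would pass 70% of its speed; a pose out of reach is approached as far as the arm can. OPENING is the finger opening in m, set as the command begins (- or left out keeps the last). The fingers move at their own pace and stop on an object; FORCE is the grip in N (left out, the last holds). Time passes only in rows, so rows that do not move let the fingers close. It prints the time, the measured TCP pose, the force, the opening and the grip force at its end. Shift and turn numbers lie between -1 and 1, and a call with a number outside is refused. Input that does not fit is refused with a message, and nothing moves.
- robot.observe(): the state, without advancing time (a new reading comes with each control period).
- robot.read_camera(name): name is "side" or "top" or "wrist"; returns a dict with "image" (384x512x3 uint8, red, green, blue), "fx", "fy", "cx", "cy" (pixels), "pose" (4x4, takes a point from camera to world coordinates). Camera axes: x right, y down, z forward; pixel columns grow to the right and rows downward; lengths in m; the calibration is good to about 2 mm. A picture is of the moment at which its call begins. There is no depth.
- robot.hand_in(): hands the job in; it is judged then, once.
The state is a dict: "time": time; "qpos": joint angles; "qvel": joint speeds; "joint_efforts": joint torques, N m; "tool_pos": TCP position; "tool_rot": TCP orientation; "contact_force": force on the tool from outside, world axes, zero at the start; "torque": the same for the moment, N m; "opening": finger opening in m; "grip_force": force on a finger pad.
Only numpy, scipy, OpenCV 4.12 (cv2) and the standard library are available. Lean on these libraries where they do the work, as an engineer would, in place of code of your own. Each camera call takes 0.05 s, during which the arm holds its last target. There are 200 camera calls.

## Task

Load the white filter cassette into the hand-screw press: wind the handwheel up until the pressing foot is clear of the cassette, push the cassette along its channel until it is fully home against the end stop, swing the steel latch bar over so that it drops into its keeper behind the cassette, and only then wind the wheel back down until the foot presses firmly on the cassette. Leave the other things on the bench where they are, upright and undisturbed.

Things in the scene. Friction and masses are not known exactly. Their poses are not given: they have to be found in the camera images.
- press: Grey bench press, fixed. Origin: on the bench under the wheel's axis. +y runs along the loading channel to its open mouth, x across it, z up. Base plate x -85 to 85, y -70 to 265 mm, 14 mm thick; its top is the channel floor. Rails inside at x = +-42.5, 14 mm high, y -51 to 260; end stop's face at y = -51, top z = 44 mm.
- crosshead (a point): Middle of the top of the press's crosshead, z = 132 mm, on the wheel's axis: a bar 165 (press x) by 46 (press y) by 30 mm on two 18 mm columns at x = +-67, y = 0. Nuts and a bush on it reach z = 142. The stem passes down through it.
- keeper (a point): Floor of the latch keeper's notch, press frame x = -62, y = 142, z = 29 mm, between two prongs 18 mm apart (32 over all along y, 14 along x) that reach z = 50 mm. Hinge cheeks of the bar, of the same height, stand across the channel at x = 47 to 77.
- wheel (a joint): Turn of the handwheel, rad, starts 0 to 3.1; anticlockwise seen from above is positive and raises the stem 16 mm per turn (foot's height = 0.030 + 0.016 / 6.283 x wheel, m). Friction about 0.12 N m (3 N at a spoke); wheel and stem stay where left. When the foot meets the cassette the wheel becomes hard to turn: 8 to 15 N at a spoke there is a firm clamp.
- wheel_center (a point): Centre of the dark steel handwheel, in the plane of rim and spokes, axis vertical. Rim 163 mm over all, clear inside radius 68; hub radius 15, from 13 below to 21 mm above this plane; three spokes 12 wide, 9 thick, 120 degrees apart, open between, so closed fingertips can go down between two and push one round. Free space below: 38 mm with the stem at 0, more when raised.
- wheel_spoke (a point): Point on the middle line of one spoke, 43 mm from the wheel's axis; it turns and rises with the wheel. The other spokes are 120 degrees either way.
- foot: Round dark steel pressing foot, 48 mm diameter, on the lower end of the stem; it rises and sinks with the wheel and does not turn. Origin: centre of its underside, at z = 30 mm when lowest (wheel's plane then at z = 180), 80 mm highest. A cassette in the channel has its top at z = 54 mm: there the foot touches it; the cassette passes under it when the foot is above about 56 mm.
- cassette: White filter cassette, about 0.5 kg, loose in the channel. Block 80 (x) by 100 (y) by 40 high; a low tail leads along +y to an upright push plate 50 wide, 10 thick, 75 high, outer face at y = 130 mm. Origin: centre of the block's underside; axes as the press's. Starts at press y = 85 to 110 mm; fully home against the end stop, y = -1. Slides with 2 to 6 N.
- cassette_push (a point): Centre of the outer face of the cassette's push plate, 55 mm above its underside: push here towards the press's -y.
- bar (a joint): Swing of the steel latch bar, rad. 0: level across the channel in the keeper's notch, behind the push plate of a cassette that is home. About 2.1: leaning back over the press's +x side, where it starts and rests. Past upright (below 1.57) it falls by itself to 0 (0.16 kg, hardly any friction). Axis along the press's y.
- bar_pivot (a point): Hinge of the latch bar: press frame x = 60, y = 142, z = 37 mm.
- bar_mid (a point): Point on the middle line of the latch bar, 100 mm from its hinge; the bar is 12 mm wide along the press's y, 16 mm deep, and ends in a dark ball of 24 mm diameter centred 145 mm from the hinge. As it starts, the ball is near press x = 133, z = 162 mm; upright, its top is at z = 194 mm.
- dropper_near: Amber dropper bottle, 38 mm diameter, 92 high, standing loose between the press and the robot; origin under its centre. Leave alone.
- slide_box: White slide box 60 by 90 by 32 mm, loose beyond the press beside the wheel; origin under its centre. Leave alone.
- tube_rack: Green test-tube rack 110 by 240 by 72 mm (tubes to 116), to the robot's left; origin under its centre. Leave alone.
- pipette_cup: Dark cup of pipettes, 84 mm diameter, 150 high, to the right; origin under its centre. Leave alone.
- reagent: Closed bottle, 64 mm diameter, 150 high, to the right; origin under its centre. Leave alone.
- beaker: Glass beaker, 68 mm diameter, 85 high, to the left; origin under its centre. Leave alone.
- jar: Closed jar, 70 mm diameter, 80 high, to the right; origin under its centre. Leave alone.

How it is judged:
By the outcome, as a careful person would: the job done as asked, in the order asked, and still so for the second after the job is handed in, with the robot touching nothing.
It also fails if it takes over 69 s, if anything falls off the work surface, if the arm or the gripper's body presses on something with over 40 N, if the wrist force passes 120 N, or if a joint passes its speed limit or range.

## Working session

There is one attempt and no reset: what is moved stays moved. The work goes in short steps, Python scripts to look and compute and a shell command to move; the robot and the scene stay as the last step left them, time stands still between calls to the robot, and variables do not carry over. Pictures are saved under pics/ and viewed, at most 10 in all, crops included, and the job is handed in when it is done.

```bash
ls; mkdir -p pics; python3 - <<'E'
from cell import robot
import cv2,numpy as np
np.set_printoptions(precision=4,suppress=True)
s=robot.observe();print(s)
for n in("top","side"):
    c=robot.read_camera(n);cv2.imwrite(f"pics/{n}0.png",c["image"][:,:,::-1]);print(n,c["fx"],c["fy"],c["cx"],c["cy"]);print(c["pose"])
E
```

```text
cell.py
drive.py
pics
{'time': 0.0, 'qpos': array([ 0.995 ,  0.3427,  1.525 , -0.    ,  1.2754, -0.146 ]), 'qvel': array([-0.0019, -0.0016,  0.002 , -0.001 ,  0.0005, -0.0015]), 'joint_efforts': array([  0.0004, -43.1262, -24.4211,   0.0717,   0.0563,  -0.0002]), 'tool_pos': array([0.2187, 0.4771, 0.404 ]), 'tool_rot': array([-3.1401, -0.0002,  2.7118]), 'contact_force': array([-0.9352,  0.6889, -0.3821]), 'torque': array([-0.0179,  0.0107, -0.0109]), 'grip_force': 0.0, 'opening': 0.09197710418327627}
top 487.395897029358 487.395897029358 257.52202400894396 197.44416666284144
[[ 0.0175 -0.9925  0.121   0.2886]
 [-0.9997 -0.0154  0.0189 -0.0185]
 [-0.0169 -0.1213 -0.9925  1.9659]
 [ 0.      0.      0.      1.    ]]
side 438.0236980185854 438.0236980185854 256.25439185538863 195.66541292415576
[[ 0.7421 -0.3797  0.5524 -0.2731]
 [-0.6699 -0.3932  0.6298 -0.9041]
 [-0.0219 -0.8374 -0.5461  0.9118]
 [ 0.      0.      0.      1.    ]]
```

View pics/top0.png

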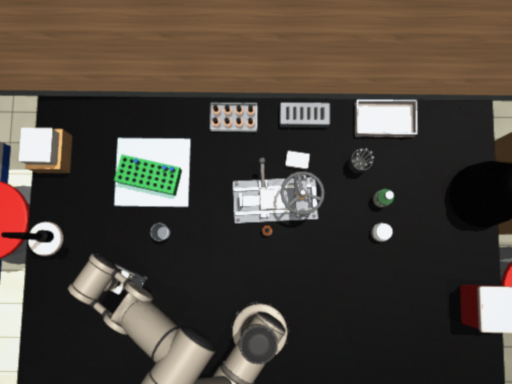

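View pics/side0.png

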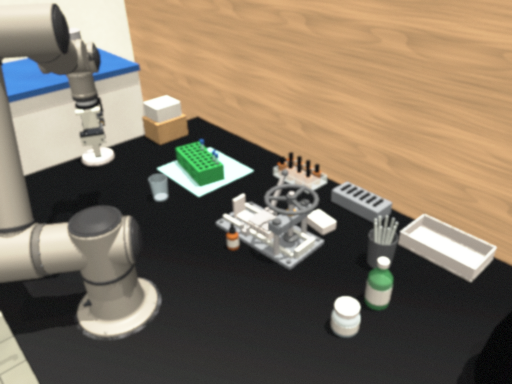

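The top view shows the press with base plate at px (233–319, 178–222) with its mouth to image left (world +y). The wheel is at (302,194) and the latch bar leans up-image (world +x) at (262,160). The side view agrees, with the dropper on the robot's side at (233,238). I'll crop both for detail.

```bash
cat > h.py <<'E'
from cell import robot
import cv2,numpy as np
np.set_printoptions(precision=4,suppress=True)
def ray(c,u,v):
    d=c["pose"][:3,:3]@np.array([(u-c["cx"])/c["fx"],(v-c["cy"])/c["fy"],1]);return c["pose"][:3,3],d
def onz(c,u,v,z):
    o,d=ray(c,u,v);return o+d*(z-o[2])/d[2]
def proj(c,p):
    q=c["pose"][:3,:3].T@(np.asarray(p)-c["pose"][:3,3]);return np.array([c["fx"]*q[0]/q[2]+c["cx"],c["fy"]*q[1]/q[2]+c["cy"]])
E
python3 - <<'E'
from h import *
c=robot.read_camera("top");im=c["image"][:,:,::-1]
a=cv2.resize(im[145:245,225:335],None,fx=6,fy=6,interpolation=cv2.INTER_CUBIC);cv2.imwrite("pics/topc.png",a)
for u,v in((233,200),(302,194),(319,200)):print(onz(c,u,v,.014))
print(onz(c,302,194,.185))
w=robot.read_camera("wrist");R=robot.observe();print(w["pose"],w["fx"],w["cx"],w["cy"])
from scipy.spatial.transform import Rotation as Ro
T=Ro.from_euler('xyz',R['tool_rot']).as_matrix();print(T,"cam in tool",T.T@(w["pose"][:3,3]-R["tool_pos"]),T.T@w["pose"][:3,:3])
E
```

```text
[0.5146 0.1175 0.014 ]
[ 0.5432 -0.1604  0.014 ]
[ 0.5199 -0.2288  0.014 ]
[ 0.5209 -0.148   0.185 ]
[[ 0.4156  0.8726  0.2565  0.1491]
 [ 0.9096 -0.3986 -0.1177  0.5093]
 [-0.0004  0.2822 -0.9594  0.3831]
 [ 0.      0.      0.      1.    ]] 274.40951278649493 258.581889502149 189.58864268697977
[[-0.909   0.4167 -0.0005]
 [ 0.4167  0.909  -0.0007]
 [ 0.0001 -0.0008 -1.    ]] cam in tool [0.0766 0.0002 0.0213] [[ 0.0012 -0.9593 -0.2823]
 [ 1.      0.0011  0.0007]
 [-0.0004 -0.2823  0.9593]]
```

View pics/topc.png

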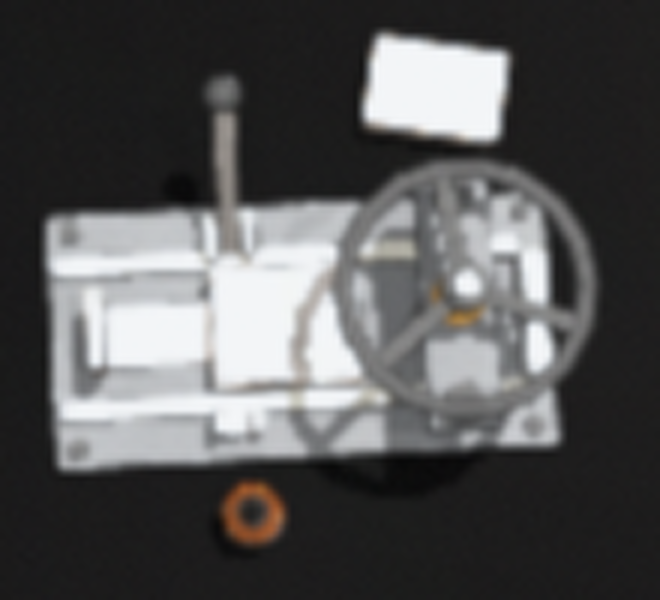

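The crop (6x, origin 225,145) shows:
- plate corners at (45,215), (58,470), (560,443) and (540,195)
- hub at (467,283)
- spoke ends near (440,180), (575,320) and (375,365)
- push plate at (92,328)
- bar ball at (223,92)
- dropper at (253,513)

Next I'll fit the press frame and place the arm above it.

```bash
cat >> h.py <<'E'
def fit(P,W):
    P=np.array(P,float)[:,:2];W=np.array(W)[:,:2];p=P-P.mean(0);w=W-W.mean(0)
    t=np.arctan2((p[:,0]*w[:,1]-p[:,1]*w[:,0]).sum(),(p*w).sum());R=np.array([[np.cos(t),-np.sin(t)],[np.sin(t),np.cos(t)]])
    o=W.mean(0)-R@P.mean(0);return o,t,R,(W-(P@R.T+o))
E
python3 - <<'E'
from h import *
c=robot.read_camera("top");q=lambda u,v:((u+.5)/6-.5+225,(v+.5)/6-.5+145)
C=[(45,215),(58,470),(560,443),(540,195)];P=[(.085,.265),(-.085,.265),(-.085,-.07),(.085,-.07)]
o,t,R,r=fit(P,[onz(c,*q(*k),.014) for k in C]);print(o,t);print(r)
inv=lambda w:R.T@(w[:2]-o)
print("hub",inv(onz(c,*q(467,283),.203)))
for s in((440,180),(575,320),(375,365)):
    w=inv(onz(c,*q(*s),.184));print("spoke",w,np.degrees(np.arctan2(w[1],w[0])))
for z in(.089,):print("plate",inv(onz(c,*q(85,328),z)),inv(onz(c,*q(103,328),z)))
print("blockend",inv(onz(c,*q(213,325),.054)))
print("ball",inv(onz(c,*q(223,92),.162)));d=onz(c,*q(253,513),.092);print("dropper",d,inv(d))
print("box",inv(onz(c,*q(437,87),.032)))
E
```

```text
[ 0.5252 -0.1478] 0.06610107328764593
[[ 0.0019  0.0009]
 [-0.0008 -0.0007]
 [ 0.0006 -0.0014]
 [-0.0016  0.0012]]
hub [ 0.0016 -0.0004]
spoke [0.0689 0.0108] 8.907635497490093
spoke [-0.0221 -0.0666] -108.36046977243637
spoke [-0.0436  0.0572] 127.32225352741156
plate [-0.0003  0.2384] [-0.0009  0.2267]
blockend [0.0016 0.1558]
ball [0.1354 0.1416]
dropper [ 0.3912 -0.0204  0.092 ] [-0.1253  0.1359]
box [ 0.1575 -0.0023]
```

Careful with the scale: shifts go in shares of 0.4 m and turns go in shares of 4 rad. That gives: 0.12 rad is 0.03.

```bash
python3 drive.py '[{"drz": 0.03}, {"drz": 0.03}, {"drz": 0.03}, {"drz": 0.03}, {"drz": 0.03}, {"drz": 0.03}, {"drz": 0.03}, {"drz": 0.03}]' 0 20
python3 drive.py '[{"drz": 0.0288}, {"tx": -0.05, "ty": 0.025}, {"tx": -0.0625, "ty": 0.03}, {"tx": -0.075, "ty": 0.035}, {"tx": -0.075, "ty": 0.035}, {"tx": -0.075, "ty": 0.035}, {"tx": -0.075, "ty": 0.035}, {"tx": -0.075, "ty": 0.035}]'
python3 drive.py '[{"tx": -0.075, "ty": 0.035}, {"tx": -0.075, "ty": 0.035}, {"tx": -0.075, "ty": 0.035}, {"tx": -0.075, "ty": 0.035}, {"tx": -0.075, "ty": 0.035}, {"tx": -0.075, "ty": 0.035}, {"tx": -0.075, "ty": 0.035}, {}]'
python3 - <<'E'
from h import *
s=robot.observe();print(s)
E
```

```text
time: 0.92
tool_pos: [0.2187, 0.4772, 0.4046]
tool_rot: [-3.141, 0.0, 1.746]
contact_force: [-0.6, 0.9, 1.3]
opening: 0.0432
grip_force: 0.0
time: 1.58
tool_pos: [0.3237, 0.2873, 0.4048]
tool_rot: [3.141, -0.0, 1.637]
contact_force: [0.8, 0.3, 0.6]
opening: 0.0003
grip_force: 0.0
time: 2.25
tool_pos: [0.4372, 0.0818, 0.4047]
tool_rot: [3.14, 0.002, 1.632]
contact_force: [-0.5, -0.3, 0.5]
opening: 0.0002
grip_force: 0.0
{'time': 2.25, 'qpos': array([ 0.0128,  0.1945,  1.729 , -0.0019,  1.2164, -0.0481]), 'qvel': array([ 0.0817, -0.0219,  0.0436,  0.0441,  0.0201,  0.0996]), 'joint_efforts': array([ -0.9426, -34.3892, -23.4031,  -0.079 ,   0.1685,  -0.8655]), 'tool_pos': array([0.4372, 0.0818, 0.4047]), 'tool_rot': array([3.1401, 0.0018, 1.6323]), 'contact_force': array([-0.5027, -0.3041,  0.5028]), 'torque': array([-0.0494,  0.0374,  0.0161]), 'grip_force': 0.0, 'opening': 0.00023821624095512716}
```

```bash
python3 - <<'E'
from h import *
w=robot.read_camera("wrist");cv2.imwrite("pics/w1.png",w["image"][:,:,::-1])
o=np.array([.5252,-.1478]);t=.0661;R=np.array([[np.cos(t),-np.sin(t)],[np.sin(t),np.cos(t)]])
f=lambda x,y,z:proj(w,[*(o+R@[x,y]),z])
for n,p in dict(hub=(0,0,.203),c1=(.085,.265,.014),c2=(-.085,.265,.014),ball=(.133,.142,.162),plate=(0,.235,.089),keep=(-.062,.142,.05)).items():print(n,f(*p))
E
```

```text
hub [335.3051 449.1491]
c1 [375.7435 144.2221]
c2 [248.8121 144.6705]
ball [475.0916 293.8627]
plate [323.6805 180.1961]
keep [266.3278 240.2685]
```

View pics/w1.png

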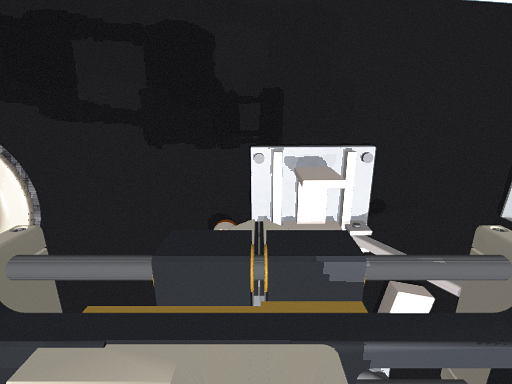

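Wrist view: plate mouth corners at (251,148) and (375,148), within about 4 mm of the predictions, so the press frame holds. The gripper hides the wheel. Next I go over the wheel's sector at 69°, then down.

To row units: -0.03 m is -0.075, -0.025 m is -0.0625.

```bash
python3 drive.py '[{"tx": -0.05, "ty": 0.0225}, {"tx": -0.075, "ty": 0.0338}, {"tx": -0.075, "ty": 0.0338}, {"tx": -0.075, "ty": 0.0338}, {"tx": -0.075, "ty": 0.0338}, {"tx": -0.075, "ty": 0.0338}, {"tx": -0.0625, "ty": 0.03}, {}]'
python3 drive.py '[{}, {}]'
python3 - <<'E'
from h import *
s=robot.observe();o=np.array([.5252,-.1478]);t=.0661;R=np.array([[np.cos(t),-np.sin(t)],[np.sin(t),np.cos(t)]])
print(R.T@(s["tool_pos"][:2]-o))
E
```

```text
time: 2.97
tool_pos: [0.5378, -0.1057, 0.4041]
tool_rot: [3.141, 0.001, 1.634]
contact_force: [0.1, 0.4, -0.3]
opening: 0.0007
grip_force: 0.0
time: 3.13
tool_pos: [0.5359, -0.1018, 0.4044]
tool_rot: [-3.141, -0.001, 1.638]
contact_force: [-0.3, -0.7, 1.1]
opening: 0.0005
grip_force: 0.0
[0.0137 0.0452]
```

To row units: 0.01 m is 0.025, -0.004 m is -0.01.

```bash
python3 drive.py '[{"tx": -0.01, "ty": 0.005, "tz": 0.025}, {"tz": 0.025}, {"tz": 0.025}, {"tz": 0.025}, {"tz": 0.025}, {"tz": 0.025}, {}]'
python3 - <<'E'
from h import *
c=robot.read_camera("side");im=c["image"][:,:,::-1]
cv2.imwrite("pics/s1.png",cv2.resize(im[160:280,200:360],None,fx=5,fy=5,interpolation=cv2.INTER_CUBIC))
E
```

```text
time: 3.72
tool_pos: [0.5379, -0.1067, 0.3421]
tool_rot: [-3.138, -0.002, 1.637]
contact_force: [-0.9, -0.8, -0.5]
opening: 0.0003
grip_force: 0.0
```

View pics/s1.png

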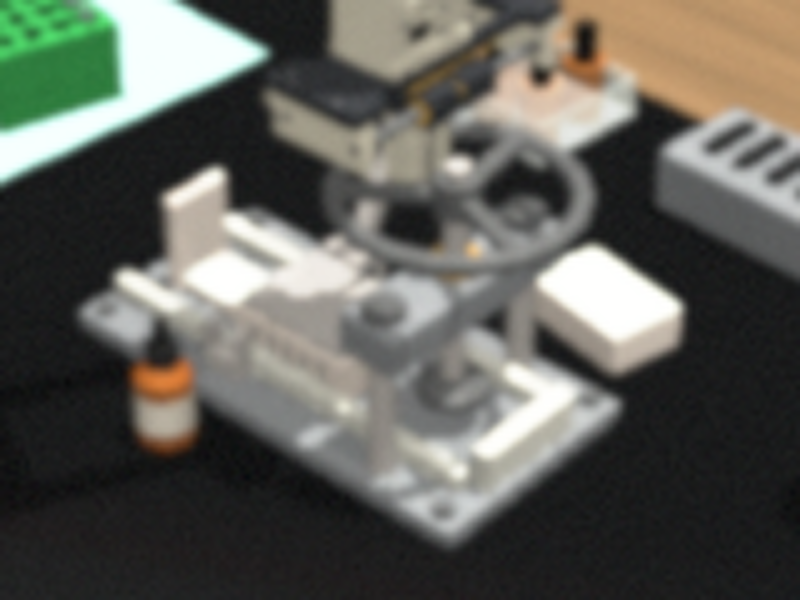

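The side crop shows the fingertips inside the wheel rim by the hub, with nothing disturbed. I start winding anticlockwise by half a turn.

To row units: -0.0165 m is -0.0413, -0.014 m is -0.035.

```bash
python3 drive.py '[{"tx": 0.0083, "ty": -0.0413, "tz": -0.0025}, {"tx": -0.0083, "ty": -0.0413, "tz": -0.0025}, {"tx": -0.0233, "ty": -0.035, "tz": -0.0025}, {"tx": -0.035, "ty": -0.0233, "tz": -0.0025}]'
python3 drive.py '[{"tx": -0.0413, "ty": -0.0083, "tz": -0.0025}, {"tx": -0.0413, "ty": 0.0083, "tz": -0.0025}, {"tx": -0.035, "ty": 0.0233, "tz": -0.0025}, {"tx": -0.0233, "ty": 0.035, "tz": -0.0025}]'
python3 - <<'E'
from h import *
s=robot.observe();o=np.array([.5252,-.1478]);t=.0661;R=np.array([[np.cos(t),-np.sin(t)],[np.sin(t),np.cos(t)]])
print(R.T@(s["tool_pos"][:2]-o), s["contact_force"],s["qvel"])
E
```

```text
time: 4.1
tool_pos: [0.4834, -0.1331, 0.3496]
tool_rot: [3.139, -0.001, 1.638]
contact_force: [3.0, 2.4, 0.3]
opening: 0.0008
grip_force: 1.5
time: 4.43
tool_pos: [0.5097, -0.1888, 0.3529]
tool_rot: [-3.138, -0.003, 1.636]
contact_force: [-12.5, 6.9, 1.8]
opening: 0.0004
grip_force: 5.5
[-0.0182 -0.0399] [-12.4542   6.8602   1.7781] [ 0.0088  0.3426 -0.5714  0.0002  0.2816  0.0069]
```

To row units: 0.0165 m is 0.0413, -0.014 m is -0.035.

```bash
python3 drive.py '[{"tx": -0.0083, "ty": 0.0413, "tz": -0.0025}, {"tx": 0.0083, "ty": 0.0413, "tz": -0.0013}, {"tx": 0.0233, "ty": 0.035, "tz": -0.0025}, {"tx": 0.035, "ty": 0.0233, "tz": -0.0013}, {"tx": 0.0413, "ty": 0.0083, "tz": -0.0025}, {"tx": 0.0413, "ty": -0.0083, "tz": -0.0013}, {"tx": 0.035, "ty": -0.0233, "tz": -0.0025}, {"tx": 0.0233, "ty": -0.035, "tz": -0.0013}]'
python3 - <<'E'
from h import *
s=robot.observe();o=np.array([.5252,-.1478]);t=.0661;R=np.array([[np.cos(t),-np.sin(t)],[np.sin(t),np.cos(t)]])
print(R.T@(s["tool_pos"][:2]-o), s["contact_force"],s["qvel"])
E
```

```text
time: 5.1
tool_pos: [0.5399, -0.1067, 0.3601]
tool_rot: [3.135, 0.003, 1.638]
contact_force: [6.4, -2.9, -0.7]
opening: 0.0005
grip_force: 2.4
[0.0174 0.04  ] [ 6.3756 -2.9275 -0.6503] [ 0.0532 -0.3547  0.554  -0.     -0.2116  0.0481]
```

```bash
python3 drive.py '[{"tx": 0.0083, "ty": -0.0413, "tz": -0.0025}, {"tx": -0.0083, "ty": -0.0413, "tz": -0.0025}, {"tx": -0.0233, "ty": -0.035, "tz": -0.0025}, {"tx": -0.035, "ty": -0.0233, "tz": -0.0025}, {"tx": -0.0413, "ty": -0.0083, "tz": -0.0025}, {"tx": -0.0413, "ty": 0.0083, "tz": -0.0025}, {"tx": -0.035, "ty": 0.0233, "tz": -0.0025}, {"tx": -0.0233, "ty": 0.035, "tz": -0.0025}]'
python3 drive.py '[{"tx": -0.0083, "ty": 0.0413, "tz": -0.0025}, {"tx": 0.0083, "ty": 0.0413, "tz": -0.0025}, {"tx": 0.0233, "ty": 0.035, "tz": -0.0025}, {"tx": 0.035, "ty": 0.0233, "tz": -0.0025}, {"tx": 0.0413, "ty": 0.0083, "tz": -0.0025}, {"tx": 0.0413, "ty": -0.0083, "tz": -0.0025}, {"tx": 0.035, "ty": -0.0233, "tz": -0.0025}, {"tx": 0.0233, "ty": -0.035, "tz": -0.0025}]'
python3 - <<'E'
from h import *
s=robot.observe();o=np.array([.5252,-.1478]);t=.0661;R=np.array([[np.cos(t),-np.sin(t)],[np.sin(t),np.cos(t)]])
print(R.T@(s["tool_pos"][:2]-o), s["contact_force"],s["qvel"])
E
```

```text
time: 5.77
tool_pos: [0.5097, -0.1888, 0.367]
tool_rot: [-3.138, -0.003, 1.636]
contact_force: [-12.7, 7.8, 2.2]
opening: -0.0
grip_force: 5.4
time: 6.43
tool_pos: [0.5398, -0.1067, 0.3759]
tool_rot: [3.135, 0.003, 1.637]
contact_force: [5.5, -2.8, 0.5]
opening: 0.0004
grip_force: 2.4
[0.0173 0.04  ] [ 5.5154 -2.8181  0.5119] [ 0.0528 -0.3684  0.5434 -0.0001 -0.1894  0.0466]
```

To row units: 0.035 m is 0.0875, -0.02 m is -0.05.

```bash
python3 drive.py '[{"ty": 0.025}, {"tz": -0.025}, {"tz": -0.05}, {"tz": -0.0625}, {"tz": -0.05}, {"tx": 0.05, "ty": -0.01}, {"tx": 0.075, "ty": -0.015}, {"tx": 0.0875, "ty": -0.015}]'
python3 drive.py '[{"tx": 0.0875, "ty": -0.015}, {"tx": 0.0875, "ty": -0.015}, {"tx": 0.075, "ty": -0.01}, {"tx": 0.075, "ty": -0.01}, {"tx": 0.0375}, {}, {}]'
python3 - <<'E'
from h import *
s=robot.observe();o=np.array([.5252,-.1478]);t=.0661;R=np.array([[np.cos(t),-np.sin(t)],[np.sin(t),np.cos(t)]])
print(R.T@(s["tool_pos"][:2]-o), s["contact_force"])
c=robot.read_camera("side");im=c["image"][:,:,::-1]
cv2.imwrite("pics/s2.png",cv2.resize(im[160:280,200:360],None,fx=5,fy=5,interpolation=cv2.INTER_CUBIC))
E
```

```text
time: 7.1
tool_pos: [0.5268, -0.023, 0.451]
tool_rot: [3.139, 0.001, 1.634]
contact_force: [0.1, -0.1, -0.2]
opening: 0.0009
grip_force: 0.0
time: 7.68
tool_pos: [0.4974, 0.1212, 0.4506]
tool_rot: [3.14, 0.0, 1.639]
contact_force: [-0.2, 0.2, -0.1]
opening: 0.0002
grip_force: 0.0
[-0.01    0.2703] [-0.1862  0.1887 -0.0985]
```

View pics/s2.png

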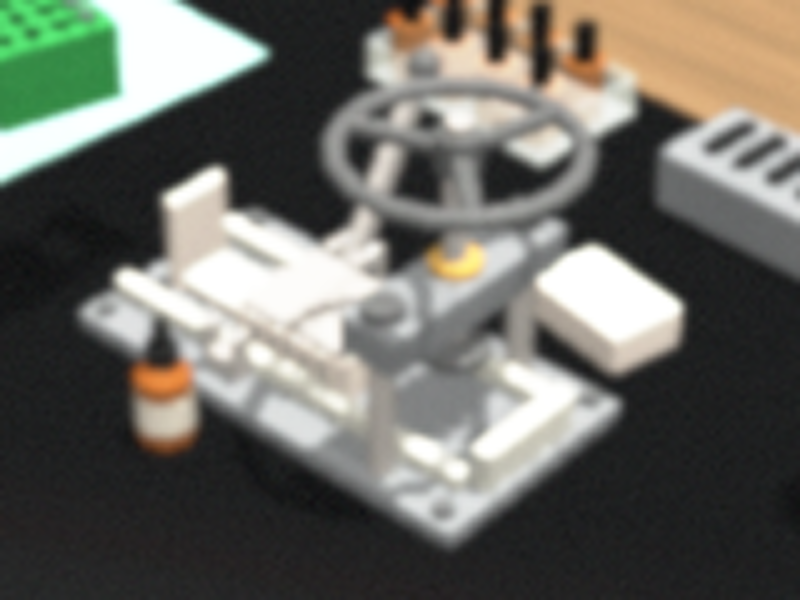

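The wheel is well raised (rim centre at crop (460,152)) and the foot is out of sight up under the crosshead. I'll estimate its height and descend behind the push plate.

To row units: 0.04 m is 0.1, 0.035 m is 0.0875.

```bash
python3 - <<'E'
from h import *
c=robot.read_camera("side")
for z in(.205,.21,.215,.22,.225):print(z,5*(proj(c,[.5252,-.1478,z])-[200,160]))
E
python3 drive.py '[{"tz": 0.05}, {"tz": 0.0875}, {"tz": 0.1}, {"tz": 0.1}, {"tz": 0.1}, {"tz": 0.0625}, {"tz": 0.0375}, {}]'
```

```text
0.205 [451.414  163.9863]
0.21 [451.5868 156.9047]
0.215 [451.7603 149.7934]
0.22 [451.9346 142.652 ]
0.225 [452.1096 135.4805]
time: 8.45
tool_pos: [0.4967, 0.1194, 0.2315]
tool_rot: [-3.135, 0.0, 1.635]
contact_force: [-1.0, -0.2, -0.1]
opening: 0.0003
grip_force: 0.0
```

To row units: -0.01 m is -0.025.

```bash
python3 drive.py '[{"tx": -0.025}, {"tx": -0.025}, {"tx": -0.025}, {"tx": -0.025}, {"tx": -0.025}, {"tx": -0.025}, {"tx": -0.025}, {"tx": -0.025}]'
python3 drive.py '[{"tx": -0.025}, {"tx": -0.025}, {"tx": -0.015}, {"tx": -0.0125}, {"tx": -0.01}, {"tx": -0.0075}, {}]'
python3 - <<'E'
from h import *
s=robot.observe();o=np.array([.5252,-.1478]);t=.0661;R=np.array([[np.cos(t),-np.sin(t)],[np.sin(t),np.cos(t)]])
print(R.T@(s["tool_pos"][:2]-o), R.T@s["contact_force"][:2],s["contact_force"])
E
```

```text
time: 9.12
tool_pos: [0.5029, 0.0402, 0.236]
tool_rot: [3.139, -0.001, 1.636]
contact_force: [-0.4, 4.9, 3.1]
opening: 0.0004
grip_force: 2.6
time: 9.7
tool_pos: [0.5052, 0.0025, 0.2347]
tool_rot: [3.141, 0.001, 1.637]
contact_force: [0.5, 0.7, 0.5]
opening: 0.0003
grip_force: 0.0
[-0.0101  0.1513] [0.5162 0.6976] [0.469  0.7302 0.5184]
```

To row units: -0.002 m is -0.005, -0.0015 m is -0.0038.

```bash
python3 drive.py '[{"tx": -0.005}, {"tx": -0.005}, {"tx": -0.005}, {"tx": -0.005}, {"tx": -0.0038}, {}]'
python3 drive.py '[{"tx": -0.0025}, {"tx": -0.0025}, {}]'
python3 drive.py '[{"tx": -0.0025}, {"tx": -0.0025}, {}]'
```

```text
time: 10.2
tool_pos: [0.5058, -0.0066, 0.2346]
tool_rot: [-3.141, 0.0, 1.637]
contact_force: [-0.1, 2.0, 1.6]
opening: 0.001
grip_force: 1.2
time: 10.45
tool_pos: [0.5059, -0.0085, 0.2346]
tool_rot: [-3.141, 0.0, 1.637]
contact_force: [0.5, 2.9, 1.3]
opening: 0.0002
grip_force: 1.4
time: 10.7
tool_pos: [0.506, -0.0105, 0.2346]
tool_rot: [-3.141, 0.0, 1.637]
contact_force: [0.1, 3.1, 0.8]
opening: 0.0005
grip_force: 1.2
```

To row units: -0.001 m is -0.0025.

```bash
python3 drive.py '[{"tx": -0.0025}, {"tx": -0.0025}, {}]'
python3 drive.py '[{"tx": -0.0025}, {"tx": -0.0025}, {}]'
```

```text
time: 10.95
tool_pos: [0.5061, -0.0122, 0.2347]
tool_rot: [-3.141, -0.001, 1.637]
contact_force: [-0.4, 4.0, 1.6]
opening: 0.0003
grip_force: 2.4
time: 11.2
tool_pos: [0.5061, -0.0128, 0.2347]
tool_rot: [-3.141, -0.004, 1.636]
contact_force: [-0.2, 15.4, 2.7]
opening: 0.0004
grip_force: 7.6
```

To row units: -0.001 m is -0.0025.

```bash
python3 drive.py '[{"tx": -0.0025}, {}]'
```

```text
time: 11.37
tool_pos: [0.5061, -0.013, 0.2348]
tool_rot: [-3.141, -0.005, 1.636]
contact_force: [0.0, 19.5, 3.3]
opening: 0.0001
grip_force: 10.1
```

The cassette is home: the force rose to 19 N with no more travel. Next I back off and go up and over to the outer side of the latch bar.

To row units: -0.04 m is -0.1, -0.03 m is -0.075.

```bash
python3 drive.py '[{"tx": 0.025}, {"tx": 0.05}, {"tz": -0.05}, {"tz": -0.0875}, {"tz": -0.1}, {"tz": -0.1}, {"tz": -0.075}, {"tz": -0.0375}]'
python3 drive.py '[{"tx": -0.0175, "ty": 0.05}, {"tx": -0.0175, "ty": 0.075}, {"tx": -0.0175, "ty": 0.0875}, {"tx": -0.0125, "ty": 0.0875}, {"ty": 0.0875}, {"ty": 0.075}, {"ty": 0.0375}, {}]'
python3 - <<'E'
from h import *
s=robot.observe();o=np.array([.5254,-.1503]);t=.0661;R=np.array([[np.cos(t),-np.sin(t)],[np.sin(t),np.cos(t)]])
print(R.T@(s["tool_pos"][:2]-o), s["contact_force"])
E
```

```text
time: 12.03
tool_pos: [0.5047, 0.0142, 0.4191]
tool_rot: [3.135, 0.002, 1.636]
contact_force: [0.5, 0.3, -0.6]
opening: 0.0003
grip_force: 0.0
time: 12.7
tool_pos: [0.7078, 0.0014, 0.4124]
tool_rot: [-3.141, 0.001, 1.636]
contact_force: [-0.1, -0.3, 0.6]
opening: 0.0002
grip_force: 0.0
[0.1921 0.1393] [-0.0977 -0.3259  0.6394]
```

```bash
python3 drive.py '[{"tx": 0.0075, "tz": 0.05}, {"tz": 0.075}, {"tz": 0.0625}, {"tz": 0.0375}, {"ty": -0.025}, {"ty": -0.025}, {"ty": -0.025}, {"ty": -0.025}]'
python3 drive.py '[{"ty": -0.025}, {"ty": -0.025}, {"ty": -0.025}, {"ty": -0.025}, {"ty": -0.025}]'
python3 drive.py '[{"ty": -0.025}, {"ty": -0.025}, {"ty": -0.025}, {"ty": -0.0125}, {}]'
```

```text
time: 13.37
tool_pos: [0.6644, 0.0018, 0.3251]
tool_rot: [3.141, 0.001, 1.636]
contact_force: [1.3, 0.2, 1.3]
opening: 0.0003
grip_force: 0.6
time: 13.78
tool_pos: [0.6141, -0.0015, 0.3251]
tool_rot: [3.142, 0.001, 1.637]
contact_force: [-0.1, 0.0, 0.2]
opening: 0.0005
grip_force: 0.1
time: 14.2
tool_pos: [0.5793, -0.0036, 0.3251]
tool_rot: [-3.141, 0.0, 1.636]
contact_force: [0.8, 0.3, -0.5]
opening: 0.0005
grip_force: 0.0
```

To row units: -0.035 m is -0.0875, 0.03 m is 0.075.

```bash
python3 drive.py '[{"tz": -0.05}, {"tz": -0.0875}, {"tx": 0.05, "tz": -0.0875}, {"tx": 0.075, "tz": -0.0375}, {"tx": 0.0875}, {"tx": 0.075}, {"tx": 0.025}, {}]'
python3 - <<'E'
from h import *
a=[]
for n,(x,y) in dict(top=(225,150),side=(210,165)).items():
    c=robot.read_camera(n);im=c["image"][:,:,::-1]
    a.append(cv2.resize(im[y:y+100,x:x+133],None,fx=6,fy=6,interpolation=cv2.INTER_CUBIC)[:, :])
cv2.imwrite("pics/b.png",cv2.resize(np.vstack(a),None,fx=.5,fy=.5,interpolation=cv2.INTER_AREA)); cv2.imwrite("pics/b1.png",a[0])
E
```

```text
time: 14.87
tool_pos: [0.5721, 0.1235, 0.4298]
tool_rot: [3.141, -0.0, 1.64]
contact_force: [-0.0, -0.2, -0.3]
opening: 0.0005
grip_force: 0.0
```

View pics/b.png

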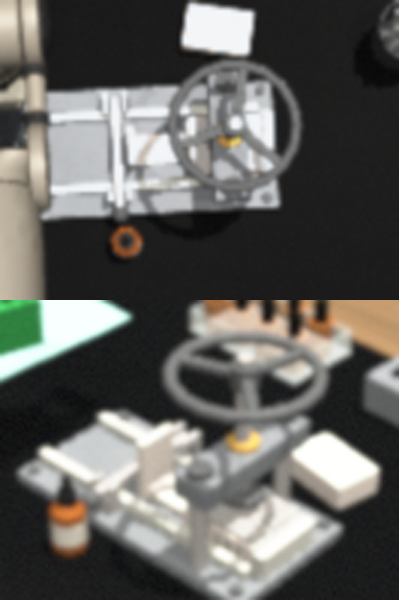

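View pics/b1.png

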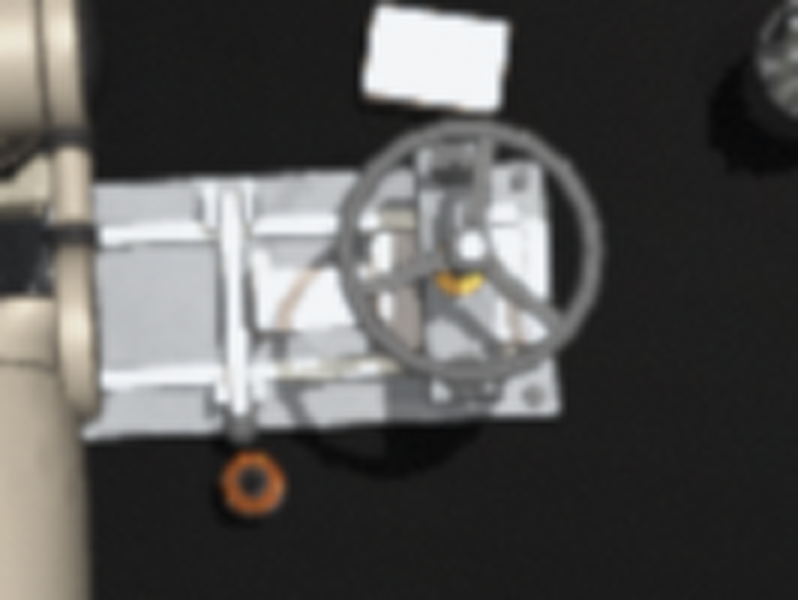

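The latch bar lies across the channel in its keeper (crop (235,200)–(240,425)). The cassette is home, and the dropper and box have not moved. The wheel's spoke ends are at (484,150), (375,283) and (555,325).

```bash
python3 - <<'E'
from h import *
c=robot.read_camera("top");q=lambda u,v:((u+.5)/6-.5+225,(v+.5)/6-.5+150)
o=np.array([.5254,-.1503]);t=.0661;R=np.array([[np.cos(t),-np.sin(t)],[np.sin(t),np.cos(t)]])
inv=lambda w:R.T@(w[:2]-o)
print("c",inv(onz(c,*q(471,251),.2135)))
for s in((484,150),(375,283),(555,325)):
    w=inv(onz(c,*q(*s),.2135));print(w,np.degrees(np.arctan2(w[1],w[0])))
s=robot.observe();print(inv(s["tool_pos"]),s["tool_pos"])
E
```

```text
c [0.0013 0.0005]
[ 0.0626 -0.0111] -10.040699543106378
[-0.0152  0.0594] 104.32061423374277
[-0.0461 -0.0472] -134.27795981733166
[0.0651 0.2669] [0.5727 0.1203 0.4295]
```

To row units: -0.035 m is -0.0875, -0.025 m is -0.0625.

```bash
python3 drive.py '[{"tx": -0.05, "ty": -0.0125}, {"tx": -0.0875, "ty": -0.015}, {"tx": -0.0875, "ty": -0.015}, {"tx": -0.0875, "ty": -0.015}, {"tx": -0.0875, "ty": -0.015}, {"tx": -0.0875, "ty": -0.015}, {"tx": -0.0625, "ty": -0.015}, {"tx": -0.03}]'
python3 drive.py '[{}, {}, {}]'
python3 - <<'E'
from h import *
s=robot.observe();o=np.array([.5254,-.1503]);t=.0661;R=np.array([[np.cos(t),-np.sin(t)],[np.sin(t),np.cos(t)]])
print(R.T@(s["tool_pos"][:2]-o), s["contact_force"])
E
```

```text
time: 15.68
tool_pos: [0.5457, -0.1177, 0.4296]
tool_rot: [-3.141, 0.001, 1.631]
contact_force: [-0.2, -0.4, -0.2]
opening: 0.0004
grip_force: 0.0
time: 15.93
tool_pos: [0.547, -0.1122, 0.4296]
tool_rot: [-3.142, -0.001, 1.637]
contact_force: [0.1, 0.3, -0.5]
opening: 0.0005
grip_force: 0.0
[0.024  0.0365] [ 0.0852  0.2871 -0.469 ]
```

To row units: 0.015 m is 0.0375, 0.013 m is 0.0325.

```bash
python3 drive.py '[{"tz": 0.025}, {"tz": 0.0375}, {"tz": 0.0375}, {"tz": 0.0325}, {"tz": 0.025}, {}]'
```

```text
time: 16.43
tool_pos: [0.5465, -0.1116, 0.3641]
tool_rot: [-3.137, -0.002, 1.638]
contact_force: [0.2, 0.2, -0.7]
opening: 0.0004
grip_force: 0.0
```

To row units: -0.0168 m is -0.042, -0.0155 m is -0.0388.

```bash
python3 drive.py '[{"tx": -0.0298, "ty": 0.0298}, {"tx": -0.0388, "ty": 0.016}, {"tx": -0.042}, {"tx": -0.0388, "ty": -0.016}, {"tx": -0.0298, "ty": -0.0298}, {"tx": -0.016, "ty": -0.0388}, {"ty": -0.042}, {"tx": 0.016, "ty": -0.0388}]'
python3 drive.py '[{}]'
python3 - <<'E'
from h import *
s=robot.observe();o=np.array([.5254,-.1503]);t=.0661;R=np.array([[np.cos(t),-np.sin(t)],[np.sin(t),np.cos(t)]])
p=R.T@(s["tool_pos"][:2]-o);print(p,np.degrees(np.arctan2(p[1],p[0])),R.T@s["contact_force"][:2])
E
```

```text
time: 17.1
tool_pos: [0.5043, -0.1882, 0.3675]
tool_rot: [3.137, 0.002, 1.636]
contact_force: [2.9, -1.8, -1.3]
opening: 0.0003
grip_force: 1.4
time: 17.18
tool_pos: [0.5025, -0.1867, 0.3674]
tool_rot: [-3.141, -0.0, 1.637]
contact_force: [0.3, 0.3, -0.6]
opening: -0.0001
grip_force: 0.0
[-0.0252 -0.0348] -125.91410940333358 [0.3072 0.2489]
```

To row units: 0.0059 m is 0.0148, -0.0057 m is -0.0143.

```bash
python3 drive.py '[{"tx": 0.0125, "ty": -0.0143}, {"tx": 0.0148, "ty": -0.012}, {}]'
python3 drive.py '[{"tx": 0.0165, "ty": -0.0093}, {"tx": 0.018, "ty": -0.0063}, {}]'
```

```text
time: 17.43
tool_pos: [0.4925, -0.1762, 0.3669]
tool_rot: [-3.141, -0.001, 1.638]
contact_force: [-0.2, -0.0, -0.8]
opening: 0.0002
grip_force: 0.0
time: 17.68
tool_pos: [0.4853, -0.1629, 0.3666]
tool_rot: [-3.141, -0.001, 1.637]
contact_force: [-0.1, 0.4, 0.1]
opening: 0.0004
grip_force: 0.0
```

To row units: 0.0038 m is 0.0095, -0.0006 m is -0.0015.

```bash
python3 drive.py '[{"tx": 0.0095, "ty": -0.0015}, {}]'; python3 drive.py '[{"tx": 0.0093, "ty": -0.0015}, {}]'
```

```text
time: 17.85
tool_pos: [0.4848, -0.1598, 0.3666]
tool_rot: [-3.141, 0.0, 1.637]
contact_force: [0.5, -2.0, -0.0]
opening: 0.0003
grip_force: 0.8
time: 18.02
tool_pos: [0.4839, -0.1564, 0.3667]
tool_rot: [-3.141, -0.0, 1.637]
contact_force: [0.6, -3.4, 0.7]
opening: 0.0008
grip_force: 1.0
```

To row units: 0.0038 m is 0.0095.

```bash
python3 drive.py '[{"tx": 0.0095}, {}]'; python3 drive.py '[{"tx": 0.0095, "ty": 0.0003}, {}]'
```

```text
time: 18.18
tool_pos: [0.4836, -0.1526, 0.3667]
tool_rot: [-3.141, -0.0, 1.637]
contact_force: [0.0, -2.0, 0.2]
opening: 0.0003
grip_force: 0.9
time: 18.35
tool_pos: [0.4834, -0.1487, 0.3667]
tool_rot: [-3.141, -0.001, 1.637]
contact_force: [-0.5, -2.3, -0.3]
opening: 0.0004
grip_force: 0.9
```

To row units: 0.0037 m is 0.0093, 0.0007 m is 0.0018.

```bash
python3 drive.py '[{"tx": 0.0093, "ty": 0.0018}, {}]'; python3 drive.py '[{"tx": 0.0093, "ty": 0.002}, {}]'
```

```text
time: 18.52
tool_pos: [0.4839, -0.1449, 0.3666]
tool_rot: [-3.141, -0.001, 1.637]
contact_force: [0.1, -1.9, 0.0]
opening: 0.0004
grip_force: 0.8
time: 18.68
tool_pos: [0.4845, -0.1411, 0.3666]
tool_rot: [-3.141, -0.001, 1.637]
contact_force: [-0.8, -1.6, 0.3]
opening: 0.0002
grip_force: 0.8
```

To row units: 0.0036 m is 0.009, 0.0013 m is 0.0033.

```bash
python3 drive.py '[{"tx": 0.009, "ty": 0.0033}, {}]'; python3 drive.py '[{"tx": 0.009, "ty": 0.0035}, {}]'
```

```text
time: 18.85
tool_pos: [0.4856, -0.1373, 0.3666]
tool_rot: [-3.141, -0.001, 1.637]
contact_force: [-0.9, -2.6, 0.2]
opening: 0.0002
grip_force: 0.8
time: 19.02
tool_pos: [0.4868, -0.1335, 0.3666]
tool_rot: [-3.141, -0.001, 1.637]
contact_force: [-0.6, -2.1, 0.4]
opening: 0.0005
grip_force: 0.7
```

```bash
python3 drive.py '[{"tx": 0.0083, "ty": 0.0048}, {}]'; python3 drive.py '[{"tx": 0.0083, "ty": 0.005}, {}]'
```

```text
time: 19.18
tool_pos: [0.4886, -0.1301, 0.3667]
tool_rot: [3.142, -0.001, 1.637]
contact_force: [-2.0, -1.7, -1.1]
opening: -0.0003
grip_force: 0.6
time: 19.35
tool_pos: [0.4904, -0.1267, 0.3667]
tool_rot: [3.141, -0.001, 1.637]
contact_force: [-1.1, -0.9, -0.2]
opening: 0.0002
grip_force: 0.6
```

Careful with the scale: shifts go in shares of 0.4 m and turns go in shares of 4 rad. That gives: 0.0029 m is 0.0073, 0.0024 m is 0.006.

```bash
python3 drive.py '[{"tx": 0.0073, "ty": 0.006}, {}]'; python3 drive.py '[{"tx": 0.0068, "ty": 0.0068}, {}]'
```

```text
time: 19.52
tool_pos: [0.4926, -0.1237, 0.3667]
tool_rot: [3.141, -0.001, 1.637]
contact_force: [-0.5, -0.9, 0.3]
opening: 0.0007
grip_force: 0.6
time: 19.68
tool_pos: [0.4952, -0.1209, 0.3667]
tool_rot: [3.141, -0.001, 1.637]
contact_force: [-2.2, -1.2, 0.0]
opening: 0.0006
grip_force: 0.5
```

To row units: 0.0029 m is 0.0073, 0.0024 m is 0.006.

```bash
python3 drive.py '[{"tx": 0.006, "ty": 0.0073}, {}]'; python3 drive.py '[{"tx": 0.0055, "ty": 0.0078}, {}]'
```

```text
time: 19.85
tool_pos: [0.498, -0.1183, 0.3667]
tool_rot: [3.141, -0.001, 1.637]
contact_force: [-0.9, -0.8, 0.1]
opening: 0.0005
grip_force: 0.5
time: 20.02
tool_pos: [0.5009, -0.116, 0.3667]
tool_rot: [3.141, -0.0, 1.637]
contact_force: [-1.5, -0.2, 0.3]
opening: 0.0008
grip_force: 0.3
```

To row units: 0.0034 m is 0.0085, 0.0017 m is 0.0043.

```bash
python3 drive.py '[{"tx": 0.0043, "ty": 0.0085}, {}]'; python3 drive.py '[{"tx": 0.0035, "ty": 0.0088}, {}]'
```

```text
time: 20.18
tool_pos: [0.5042, -0.1142, 0.3666]
tool_rot: [-3.141, -0.0, 1.637]
contact_force: [-2.3, -1.5, -1.3]
opening: 0.0005
grip_force: 0.8
time: 20.35
tool_pos: [0.5075, -0.1126, 0.3665]
tool_rot: [-3.141, -0.001, 1.637]
contact_force: [-2.1, -1.2, -0.6]
opening: 0.0001
grip_force: 1.0
```

To row units: 0.0036 m is 0.009, 0.0011 m is 0.0028.

```bash
python3 drive.py '[{"tx": 0.0028, "ty": 0.009}, {}]'; python3 drive.py '[{"tx": 0.002, "ty": 0.0093}, {}]'
python3 - <<'E'
from h import *
for n,(x,y) in dict(side=(210,165)).items():
    c=robot.read_camera(n);im=c["image"][:,:,::-1]
    cv2.imwrite("pics/d.png",cv2.resize(im[y:y+100,x:x+133],None,fx=6,fy=6,interpolation=cv2.INTER_CUBIC))
E
```

```text
time: 20.52
tool_pos: [0.511, -0.1112, 0.3665]
tool_rot: [-3.141, -0.001, 1.637]
contact_force: [-2.8, -1.0, -1.1]
opening: 0.0006
grip_force: 1.0
time: 20.68
tool_pos: [0.5146, -0.1102, 0.3666]
tool_rot: [3.142, -0.001, 1.637]
contact_force: [-1.7, 0.4, -0.6]
opening: 0.0004
grip_force: 1.0
```

View pics/d.png

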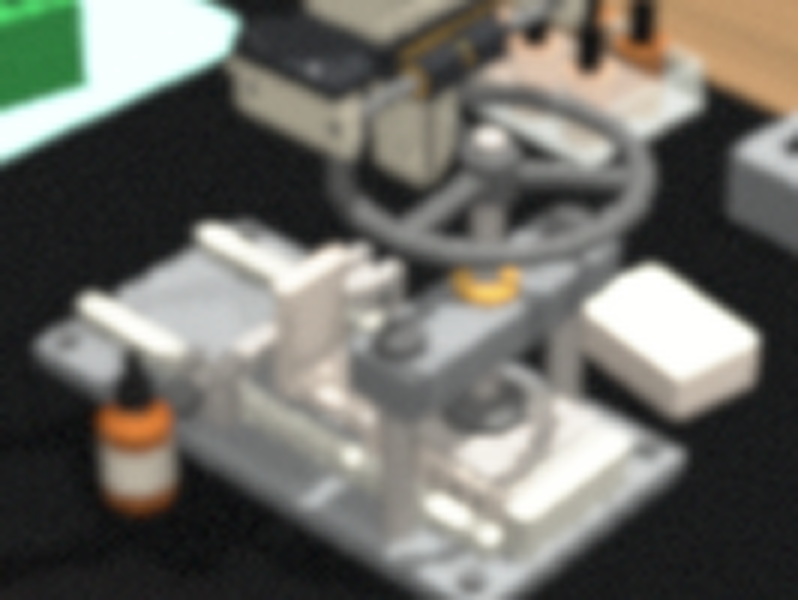

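Side crop: foot close to the cassette top, bar in its keeper, dropper upright, rim centre about 11 mm lower than before. Continuing in small steps until the force rises.

To row units: 0.0037 m is 0.0093, 0.0007 m is 0.0018.

```bash
python3 drive.py '[{"tx": 0.0018, "ty": 0.0093}, {}]'; python3 drive.py '[{"tx": 0.0008, "ty": 0.0095}, {}]'
```

```text
time: 20.9
tool_pos: [0.5183, -0.1093, 0.3667]
tool_rot: [3.141, -0.0, 1.637]
contact_force: [-2.0, 0.7, -0.4]
opening: 0.0001
grip_force: 1.1
time: 21.07
tool_pos: [0.5217, -0.1088, 0.3665]
tool_rot: [-3.14, -0.001, 1.637]
contact_force: [-5.3, -0.1, 1.0]
opening: 0.0003
grip_force: 2.1
```

To row units: 0.0038 m is 0.0095.

```bash
python3 drive.py '[{"ty": 0.0095}, {}]'; python3 drive.py '[{"tx": -0.0008, "ty": 0.0095}, {}]'
```

```text
time: 21.23
tool_pos: [0.5249, -0.1086, 0.3663]
tool_rot: [-3.137, -0.001, 1.637]
contact_force: [-9.7, -0.8, 0.9]
opening: 0.0003
grip_force: 3.8
time: 21.4
tool_pos: [0.528, -0.1085, 0.366]
tool_rot: [-3.134, -0.002, 1.637]
contact_force: [-13.4, 0.1, 3.1]
opening: 0.0004
grip_force: 5.4
```

To row units: 0.0037 m is 0.0093, -0.0007 m is -0.0018.

```bash
python3 drive.py '[{"tx": -0.0018, "ty": 0.0093}, {}]'; python3 drive.py '[{"tx": -0.0025, "ty": 0.009}, {}]'
```

```text
time: 21.57
tool_pos: [0.531, -0.1088, 0.3658]
tool_rot: [-3.132, -0.003, 1.637]
contact_force: [-16.9, 1.3, 3.6]
opening: 0.0004
grip_force: 7.0
time: 21.73
tool_pos: [0.534, -0.1094, 0.3655]
tool_rot: [-3.129, -0.004, 1.637]
contact_force: [-22.3, 2.0, 4.9]
opening: 0.0005
grip_force: 8.6
```

Slightly past the firm band (22 N). I back off and see whether the wheel holds.

To row units: -0.002 m is -0.005, 0.0005 m is 0.0013.

```bash
python3 drive.py '[{"tx": 0.0013, "ty": -0.005}, {}]';python3 drive.py '[{"tx": 0.0013, "ty": -0.005}, {}]';python3 drive.py '[{"tx": 0.0013, "ty": -0.005}, {}]'
```

```text
time: 21.9
tool_pos: [0.5323, -0.1088, 0.3656]
tool_rot: [-3.132, -0.004, 1.637]
contact_force: [-16.5, 2.4, 2.6]
opening: 0.0004
grip_force: 7.4
time: 22.07
tool_pos: [0.5307, -0.1083, 0.3657]
tool_rot: [-3.133, -0.004, 1.637]
contact_force: [-13.7, 3.3, 0.5]
opening: 0.0003
grip_force: 6.5
time: 22.23
tool_pos: [0.5292, -0.1078, 0.3658]
tool_rot: [-3.135, -0.004, 1.637]
contact_force: [-10.8, 4.6, 0.2]
opening: 0.0003
grip_force: 5.6
```

To row units: -0.002 m is -0.005, 0.0002 m is 0.0005.

```bash
python3 drive.py '[{"tx": 0.0005, "ty": -0.005}, {}]';python3 drive.py '[{"ty": -0.005}, {}]';python3 drive.py '[{"ty": -0.005}, {}]';python3 drive.py '[{"ty": -0.005}, {}]'
```

```text
time: 22.4
tool_pos: [0.5276, -0.1075, 0.3659]
tool_rot: [-3.137, -0.004, 1.637]
contact_force: [-7.2, 5.9, -1.7]
opening: 0.0007
grip_force: 4.7
time: 22.57
tool_pos: [0.5261, -0.1074, 0.366]
tool_rot: [-3.139, -0.004, 1.637]
contact_force: [-4.8, 6.7, -1.7]
opening: -0.0001
grip_force: 3.9
time: 22.73
tool_pos: [0.5244, -0.1077, 0.3663]
tool_rot: [-3.14, -0.004, 1.637]
contact_force: [-4.4, 6.3, -1.2]
opening: 0.0005
grip_force: 3.0
time: 22.9
tool_pos: [0.5227, -0.1083, 0.3666]
tool_rot: [-3.142, -0.002, 1.637]
contact_force: [-1.9, 5.4, -0.9]
opening: 0.0
grip_force: 2.4
```

To row units: -0.002 m is -0.005.

```bash
python3 drive.py '[{"ty": -0.005}, {}]';python3 drive.py '[{"ty": -0.005}, {}]';python3 drive.py '[{"ty": -0.0075}, {}]';python3 drive.py '[{"ty": -0.0075}, {}]'
```

```text
time: 23.07
tool_pos: [0.5208, -0.1091, 0.3669]
tool_rot: [3.141, -0.0, 1.637]
contact_force: [-1.2, 3.2, -0.7]
opening: 0.0007
grip_force: 1.3
time: 23.23
tool_pos: [0.5189, -0.1098, 0.3671]
tool_rot: [3.14, 0.001, 1.637]
contact_force: [-0.1, -0.8, -0.5]
opening: 0.0005
grip_force: 0.0
time: 23.4
tool_pos: [0.5156, -0.1099, 0.3669]
tool_rot: [3.141, 0.001, 1.637]
contact_force: [-0.1, -0.3, -0.5]
opening: 0.0008
grip_force: 0.0
time: 23.57
tool_pos: [0.5125, -0.11, 0.3668]
tool_rot: [3.142, 0.0, 1.637]
contact_force: [0.3, 0.9, 0.5]
opening: 0.0006
grip_force: 0.0
```

The force dropped to zero at about x=0.519. I'll re-approach gently to check that the wheel is still loaded there.

To row units: 0.003 m is 0.0075.

```bash
python3 drive.py '[{"ty": 0.0075}, {"ty": 0.0075}, {}]';python3 drive.py '[{"ty": 0.0038}, {}]';python3 drive.py '[{"ty": 0.0038}, {}]';python3 drive.py '[{"ty": 0.0038}, {}]';python3 drive.py '[{"ty": 0.0038}, {}]'
```

```text
time: 23.82
tool_pos: [0.5194, -0.1095, 0.3667]
tool_rot: [3.141, 0.0, 1.637]
contact_force: [-0.2, -0.8, -0.0]
opening: 0.0005
grip_force: 0.0
time: 23.98
tool_pos: [0.5203, -0.1093, 0.3665]
tool_rot: [-3.14, -0.0, 1.637]
contact_force: [-2.1, 0.3, 0.2]
opening: 0.0002
grip_force: 0.8
time: 24.15
tool_pos: [0.5212, -0.1093, 0.3664]
tool_rot: [-3.139, -0.0, 1.637]
contact_force: [-5.1, -0.8, 1.4]
opening: 0.0004
grip_force: 2.4
time: 24.32
tool_pos: [0.5224, -0.1091, 0.3663]
tool_rot: [-3.137, -0.001, 1.637]
contact_force: [-7.2, -0.8, 3.8]
opening: 0.0004
grip_force: 3.2
time: 24.48
tool_pos: [0.5235, -0.1091, 0.3662]
tool_rot: [-3.136, -0.001, 1.637]
contact_force: [-10.0, -0.8, 2.5]
opening: 0.0001
grip_force: 3.9
```

To row units: 0.0015 m is 0.0038, -0.0003 m is -0.0008.

```bash
python3 drive.py '[{"tx": -0.0008, "ty": 0.0038}, {}]';python3 drive.py '[{"tx": -0.0008, "ty": 0.0038}, {}, {}]'
for i in 1; do python3 drive.py '[{"tx": 0.002, "ty": -0.0025}, {"tx": 0.002, "ty": -0.0025}, {"tx": 0.002, "ty": -0.0025}, {}]';python3 drive.py '[{"tx": 0.002, "ty": -0.0025}, {"tx": 0.002, "ty": -0.0025}, {"tx": 0.002, "ty": -0.0025}, {}]'; done
```

```text
time: 24.65
tool_pos: [0.5247, -0.1093, 0.3661]
tool_rot: [-3.135, -0.001, 1.637]
contact_force: [-10.6, -0.3, 4.4]
opening: 0.0004
grip_force: 4.6
time: 24.9
tool_pos: [0.5259, -0.1094, 0.366]
tool_rot: [-3.134, -0.002, 1.637]
contact_force: [-13.1, -1.1, 4.1]
opening: 0.0003
grip_force: 5.4
time: 25.23
tool_pos: [0.524, -0.1071, 0.3662]
tool_rot: [-3.139, -0.001, 1.637]
contact_force: [-5.9, 0.1, -1.0]
opening: 0.0005
grip_force: 2.4
time: 25.57
tool_pos: [0.5218, -0.1049, 0.367]
tool_rot: [3.14, 0.0, 1.637]
contact_force: [-0.4, -0.1, 0.5]
opening: 0.0007
grip_force: 0.0
```

To row units: 0.035 m is 0.0875, -0.01 m is -0.025.

```bash
python3 drive.py '[{"tx": -0.01, "ty": -0.015}, {"tz": -0.025}, {"tz": -0.0625}, {"tz": -0.075}, {"tz": -0.075}, {"tx": 0.05}, {"tx": 0.075}, {"tx": 0.0875}]'
python3 drive.py '[{"tx": 0.0875}, {"tx": 0.0875}, {"tx": 0.075}, {"tx": 0.05}, {}, {}, {}]'
python3 - <<'E'
from h import *
a=[]
for n,(x,y) in dict(top=(225,150),side=(210,165)).items():
    c=robot.read_camera(n);im=c["image"][:,:,::-1]
    a.append(cv2.resize(im[y:y+100,x:x+133],None,fx=3,fy=3,interpolation=cv2.INTER_CUBIC))
    if n=="top":
        import time;p=c["image"].astype(int)
c2=robot.read_camera("top")["image"].astype(int);print(np.abs(c2-p)[150:250,280:330].mean())
cv2.imwrite("pics/e.png",np.vstack(a))
E
```

```text
time: 26.23
tool_pos: [0.51, -0.0249, 0.4632]
tool_rot: [3.139, 0.001, 1.634]
contact_force: [0.2, 0.7, -0.1]
opening: 0.0005
grip_force: 0.0
time: 26.82
tool_pos: [0.5023, 0.0946, 0.4622]
tool_rot: [3.141, 0.0, 1.637]
contact_force: [0.6, -0.1, -0.3]
opening: 0.0001
grip_force: 0.0
0.5868
```

View pics/e.png

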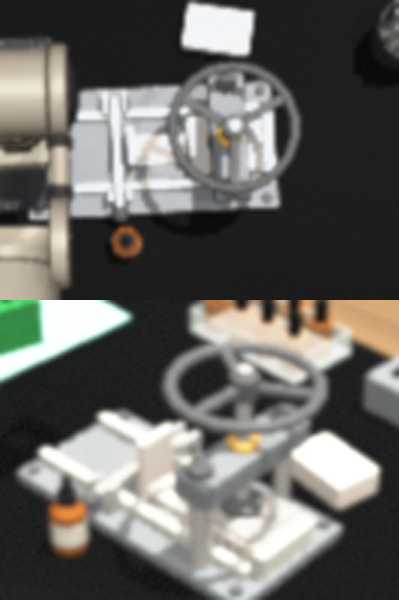

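Final views: the bar is in its keeper, the foot is on the cassette, the wheel is steady, and the dropper and box are in place.

```bash
python3 -c "
from cell import robot
print(robot.hand_in())"
```

```text
the job is handed in; nothing more can be done
None
```

I handed the job in at about 27 s with the steps done in order: foot raised, cassette pushed home, latch bar in its keeper, then foot wound down (peak about 22 N at the spoke, last pass 13 N). The wheel springs back a little when released, so the clamp now holding is lighter than that. Nothing else was seen to move.

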